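Clear the extraction gate and hold it half open

ROBOT

A 7-joint arm with a two-finger parallel gripper is mounted at the origin on the work surface. World frame = base frame: x ahead of the robot, y to its left, z up, the work surface at z = 0. Lengths are in mm, angles in rad, forces in N, time in s.
With the tool pointing down it reaches from about 400 to 925 mm from the base axis. Payload 5.6 kg.
Tool frame: the origin (TCP) lies between the finger pads; the fingertips stand 11 mm ahead of it and the grasp point (between the pads) lies 8 mm behind it; z points along the fingers, y is the line along which they close (so a half turn about z gives the same grasp; the last joint's range is limited). The gripper opens to 85 mm and grips with 20 to 120 N. Pads are 22 mm wide; open, the fingers measure 114 mm over their backs; the gripper's body (76 mm by 85 mm) begins 54 mm behind the grasp point. The pads swing forward as they close: fully open they stand 13 mm farther back than shut.
Start: joints at [1.256, 0.468, -0.012, 1.603, 0.006, 1.071, -0.056], TCP at [174.46, -626.157, 205.29] pointing down, gripper open.
Joint ranges: [-2.53, 2.53], [-0.31, 2.02], [-1.57, 1.55], [0.28, 2.44], [-1.29, 4.43], [0.15, 1.84], [-2.92, 2.92]. Speed limits (rad/s): [2.57, 2.57, 3.14, 3.14, 3.14, 3.14, 3.14].

INTERFACE

Orientations are given as a rotation vector (axis times angle).
In Python, from cell import r, viewer, order gives the robot as it stands.
- The arm moves only by the shell command python3 -m pendant 'ROWS'. ROWS is a JSON object of lists of equal length, an entry for each row: "dp": the shift along the tool's x, y, z in units of 30 mm (1.0 is 30 mm), a list of three; "roll": the turn about the tool's z in degrees; "fingers": the finger opening in mm, from 0 to 85.4. In form: {"dp": [[tx, ty, tz], ...], "roll": [roll, ...], "fingers": [fingers, ...]}. A call has 1 to 12 rows; each row is the pose to reach, as a shift and turn from the pose commanded when the call began, along the tool's axes at that moment; what a row does not reach only later rows make up. A row lasts 1/10 s, in which the tool goes at most 50 mm and 8.59 degrees, less where a joint would pass 70% of its speed; a pose out of reach is approached as far as the arm can. A call with a gripper value outside its range is refused whole. The fingers move at their own pace and stop on an object; the grip force is fixed at half the most. Time passes only in rows, so rows that repeat a pose let the fingers close. It gives the time, the measured TCP pose, the force, the opening and the grip force at its end, in the units of the state.
- r.get_state(): the state, without advancing time (a new reading comes with each control period).
- viewer.capture(name): name is "scene" or "top" or "wrist"; returns a dict with "frame" (420x560x3 uint8, blue, green, red), "intrinsics" (3x3 intrinsics, pixels), "D" ([k1, k2, p1, p2, k3] as OpenCV has them; the pictures are not rectified), "view" (4x4, takes a point from world to camera coordinates). Camera axes: x right, y up, looking along -z (the intrinsics and any distortion apply to the point x, -y, -z); pixel columns grow to the right and rows downward; lengths in mm; the calibration is good to about 2 mm. A picture is of the moment at which its call begins. There is no depth.
- order.job_done(): hands the job in; it is judged then, once.
The state is a dict: "time_s": time; "joints": joint angles; "joint_velocities": joint speeds; "effort": joint torques, N m; "eef_pos": TCP position; "eef_rot": TCP orientation; "ft_force": force on the tool from outside, world axes, zero at the start; "ft_torque": the same for the moment, N m; "grip_width": finger opening in mm; "finger_force": force on a finger pad.
Only numpy, scipy, OpenCV 4.12 (cv2) and the standard library are available. Lean on these libraries where they do the work, as an engineer would, in place of code of your own. Each camera call takes 0.05 s, during which the arm holds its last target. There are 200 camera calls.

TASK

Plaster chips are lying on the runway of the bench's dust extraction gate: with the scraper block, wipe all three off the gate onto the bench around it (not with the fingers, and with the shutter still shut), then stand the scraper block upright on the bench and let go of it. Then take the shutter by its fin, slide it open against its spring to half its travel, never beyond three quarters, and finish while still holding it there: the spring shuts it if you let go. Leave the other things on the bench where they are.

Things in the scene. Friction and masses are not known exactly. Their poses are not given: they have to be found in the camera images.
- gate: Dust extraction gate, fixed: a grey box 150 mm (its x) by 320 mm (its y), 50 tall, with a pipe stub (48 mm across, 45 long) out of its -y end. Origin: centre of its underside. The +y half of its flat top is the bare runway; the shutter lies on the -y half over a 90 x 80 mm opening and slides along +y onto the runway.
- runway (a point): Middle of the aluminium runway on the gate's top, at x = 0, y = +75 mm, 50 mm above the bench; axes as the gate's. Level, no rim on its sides or +y end. Three pairs of short dark lines at the top's two long edges (gate y = -25, +15 and +55 mm) show where the shutter's leading (+y) edge stands when shut, at half travel and fully open.
- shutter (a joint): How far the shutter has slid along the gate's +y, in m: 0 shut, 0.04 half, 0.08 fully open. A spring pulls it shut with about 4 N when shut, 12 N at half, 20 N fully open, plus 1 N of friction. The shutter is a steel plate 110 x 110 mm, 6 thick, on the gate's top; shut, its centre is at x = 0, y = -80 mm in the gate's frame.
- shutter_fin (a point): Centre of the top edge of the shutter's upright grip fin, 98 mm above the bench; moves with the shutter. The fin stands in the middle of the plate: 60 mm wide along the gate's x, 14 mm thick along the gate's y, 42 mm tall above the plate. Axes as the gate's.
- scraper: Scraper block, standing loose on the bench: an aluminium foot 40 mm (its x) by 130 mm (its y) by 20 mm tall, with an upright wooden grip on it 26 mm (x) by 80 mm (y), from 20 to 75 mm above the underside. Origin: centre of its underside. About 0.2 to 0.4 kg.
- chip1: White plaster chip, about 26 x 19 mm and 15 tall, about 10 g, loose on the gate's runway (all three lie within 30 mm of the runway's centre line x = 0, between y = 30 and 120 mm in the gate's frame, by their centres). Origin: centre of its underside.
- chip2: White plaster chip, about 24 x 21 mm and 15 tall, about 10 g, loose on the gate's runway (all three lie within 30 mm of the runway's centre line x = 0, between y = 30 and 120 mm in the gate's frame, by their centres). Origin: centre of its underside.
- chip3: White plaster chip, about 22 x 20 mm and 15 tall, about 10 g, loose on the gate's runway (all three lie within 30 mm of the runway's centre line x = 0, between y = 30 and 120 mm in the gate's frame, by their centres). Origin: centre of its underside.
- bowl: Dark rubber mixing bowl, 110 mm across, 45 tall. Origin: centre of its underside. Not part of the job: leave it.
- maquette: Small white plaster figure on a round foot, 80 mm across, 110 tall. Origin: centre of its underside. Not part of the job: leave it.
- jar: Amber glass jar, 66 mm across, 90 tall. Origin: centre of its underside. Not part of the job: leave it.
- mallet: Wooden mallet lying on the bench. Origin at its underside, x along its handle. Not part of the job: leave it.
- brush: Brush lying on the bench. Origin at its underside, x along its handle. Not part of the job: leave it.
- offcut: Pale wood offcut, 70 x 45 x 30 mm. Origin: centre of its underside. Not part of the job: leave it.
- can: Steel can, 68 mm across, 100 tall. Origin: centre of its underside. Not part of the job: leave it.

How it is judged:
By the outcome, as a careful person would: the job done as asked, in the order asked, and still so for the second after the job is handed in, while the arm keeps its last pose, push and grip.
It also fails if it takes over 64 s, if anything falls off the work surface, if the arm or the gripper's body presses on something with over 40 N, if the wrist force passes 120 N, or if a joint passes its speed limit or range.

## Working session

There is one attempt and no reset: what is moved stays moved. The work goes in short steps, Python scripts to look and compute and a shell command to move; the robot and the scene stay as the last step left them, time stands still between calls to the robot, and variables do not carry over. Pictures are saved under pics/ and viewed, at most 10 in all, crops included, and the job is handed in when it is done.

```bash
ls; mkdir -p pics; cat > h.py <<'E'
import numpy as np, cv2
from cell import r, viewer, order
from scipy.spatial.transform import Rotation as R
def cap(n,save=None):
    c=viewer.capture(n)
    if save: cv2.imwrite('pics/'+save,c['frame'])
    return c
def ray(c,uv):
    uv=np.array(uv,float).reshape(-1,1,2)
    p=cv2.undistortPoints(uv,np.array(c['intrinsics'],float),np.array(c['D'],float)).reshape(-1,2)
    V=np.array(c['view']);d=np.c_[p[:,0],-p[:,1],-np.ones(len(p))]@V[:3,:3]
    return -V[:3,:3].T@V[:3,3],d
def plane(c,uv,z):
    o,d=ray(c,uv);t=(z-o[2])/d[:,2];return o+d*t[:,None]
def proj(c,P):
    V=np.array(c['view']);q=np.atleast_2d(P)@V[:3,:3].T+V[:3,3]
    q=q*[1,-1,-1]
    return cv2.projectPoints(q,np.zeros(3),np.zeros(3),np.array(c['intrinsics'],float),np.array(c['D'],float))[0].reshape(-1,2)
E
python3 - <<'E'
from h import *
s=r.get_state();print(s)
c=cap('top','top0.png');cap('scene','scene0.png')
print(c['view'])
print(R.from_rotvec(s['eef_rot']).as_matrix().round(3))
E
```

```text
pics
{'time_s': 0.0, 'joints': array([ 1.25600292,  0.46838012, -0.01161315,  1.60365733,  0.00600617,
        1.07136775, -0.05629985]), 'joint_velocities': array([-0.00019307, -0.00037738,  0.00150723, -0.00096305,  0.00137083,
        0.00245155,  0.0010788 ]), 'effort': array([-7.02061334e-05, -5.32391882e+01,  2.13512918e-02, -2.51305747e+01,
        1.14947840e-02,  7.60601572e-03,  3.16183798e-05]), 'eef_pos': array([ 174.26925094, -625.56760733,  204.32250248]), 'eef_rot': array([-3.11091451e+00, -4.25303367e-01,  5.71378750e-04]), 'ft_force': array([-0.3526734 , -0.46263782,  0.0229119 ]), 'ft_torque': array([ 0.00913722,  0.04919421, -0.00314675]), 'finger_force': 0.0, 'grip_width': 85.37433340394705}
[[-3.06127337e-03 -9.99883735e-01  1.49380449e-02 -4.87829614e+01]
 [ 9.84927770e-01 -4.31415235e-04  1.72965611e-01 -5.41998186e+02]
 [-1.72939057e-01  1.52423903e-02  9.84814578e-01 -1.28111132e+03]
 [ 0.00000000e+00  0.00000000e+00  0.00000000e+00  1.00000000e+00]]
[[ 0.963  0.268 -0.001]
 [ 0.268 -0.963  0.002]
 [-0.    -0.002 -1.   ]]
```

View pics/top0.png

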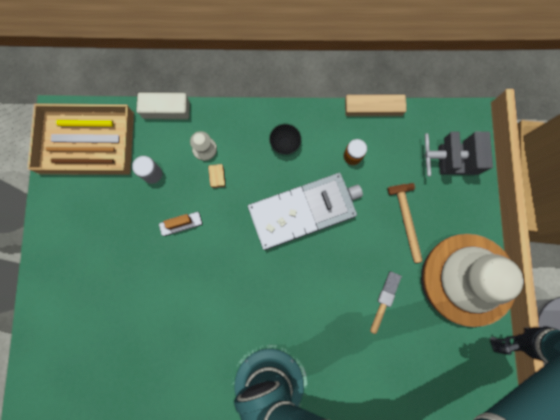

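View pics/scene0.png

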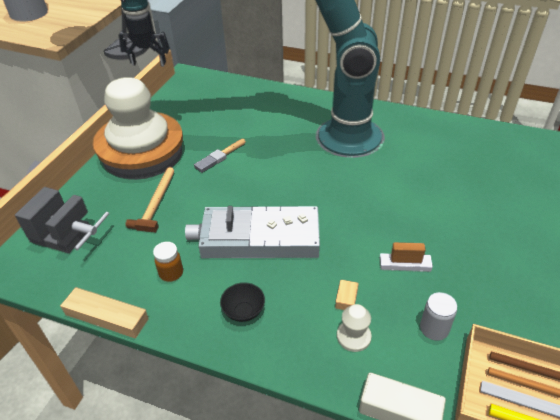

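```bash
python3 - <<'E'
from h import *
c=cap('top');f=c['frame']
cv2.imwrite('pics/crop.png',cv2.resize(f[165:260,150:370],None,fx=3.6,fy=3.6,interpolation=cv2.INTER_CUBIC))
hsv=cv2.cvtColor(f,cv2.COLOR_BGR2HSV)
def show(m,z,name,amin):
    for k in cv2.findContours(m,cv2.RETR_EXTERNAL,cv2.CHAIN_APPROX_NONE)[0]:
        if cv2.contourArea(k)<amin: continue
        rc=cv2.minAreaRect(k);b=cv2.boxPoints(rc)
        if not(150<rc[0][0]<370 and 165<rc[0][1]<260): continue
        P=plane(c,b,z)
        print(name,rc,P.round(0)[:,:2].tolist(),'ctr',plane(c,[rc[0]],z).round(1),'sides',np.linalg.norm(P[1]-P[0]),np.linalg.norm(P[2]-P[1]))
grey=((hsv[...,1]<60)&(hsv[...,2]>120)).astype(np.uint8)
show(grey,50,'gatetop',1000); 
a=grey.copy();a[:,:150]=0;a[:,205:]=0;show(a,20,'foot',50)
br=((hsv[...,0]<20)&(hsv[...,1]>110)&(hsv[...,2]>50)).astype(np.uint8);br[:,205:]=0;show(br,75,'grip',50)
# chips: pale
b=f.astype(int);ch=((b[...,2]-b[...,0]>12)&(b[...,2]>190)).astype(np.uint8);ch[:,:245]=0
show(ch,62,'chip',5)
E
```

```text
gatetop ((307.77734375, 207.7627716064453), (47.75859069824219, 113.54412841796875), 70.01689147949219) [[557.0, 74.0], [686.0, -275.0], [537.0, -323.0], [412.0, 20.0]] ctr [[ 546.7 -124.5   50. ]] sides 371.61819336784856 157.04049065078667
foot ((179.81134033203125, 223.33963012695312), (14.285497665405273, 42.85649108886719), 74.05460357666016) [[504.0, 364.0], [543.0, 232.0], [497.0, 218.0], [459.0, 349.0]] ctr [[500.7 290.9  20. ]] sides 137.2621400448079 47.580870660251875
grip ((177.24530029296875, 221.35850524902344), (8.7910737991333, 25.27433967590332), 74.05460357666016) [[502.0, 327.0], [524.0, 253.0], [497.0, 244.0], [475.0, 319.0]] ctr [[499.2 285.9  75. ]] sides 77.55299167381921 28.078174077528487
```

View pics/crop.png

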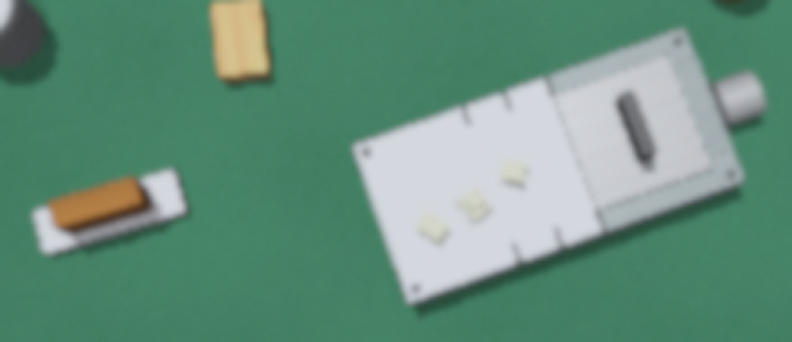

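```bash
python3 - <<'E'
from h import *
c=cap('top');u=lambda p:np.array(p)/3.6+np.array([150,165])
P=plane(c,u([(355,146),(410,303),(742,184),(685,30)]),50)[:,:2];print(P.round(1),np.linalg.norm(np.diff(np.r_[P,P[:1]],axis=0),axis=1))
g=P.mean(0);ey=(P[0]+P[1]-P[2]-P[3]);yaw=np.arctan2(-ey[0],ey[1]);print('gate',g,np.degrees(yaw))
M=np.array([[np.cos(yaw),-np.sin(yaw)],[np.sin(yaw),np.cos(yaw)]])
for q,z in [((433,229),60),((474,207),60),((514,174),60),((625,93),98),((646,160),98)]:
    p=plane(c,[u(q)],z)[0,:2];print(q,p.round(1),((p-g)@M).round(1))
F=plane(c,u([(33,210),(42,254),(187,212),(173,168)]),20)[:,:2];print(F.round(1),F.mean(0),np.linalg.norm(np.diff(np.r_[F,F[:1]],axis=0),axis=1))
d=F[0]+F[1]-F[2]-F[3];print('scr yaw',np.degrees(np.arctan2(-d[0],d[1])))
s=r.get_state();m=R.from_rotvec(s['eef_rot']).as_matrix();print('tool y ang',np.degrees(np.arctan2(m[1,1],m[0,1])))
t=cap('scene')
print(proj(t,[[*F.mean(0),75],[*g,50]]))
E
```

```text
[[ 554.    66.1]
 [ 413.8   16.1]
 [ 519.4 -279.6]
 [ 661.1 -232.3]] [148.83925522 313.97618436 149.41283518 317.04954613]
gate [ 537.04904431 -107.43477657] 19.701803497588642
(433, 229) [477.9  -4.1] [-20.9 117.3]
(474, 207) [497.4 -40.2] [-14.7  76.7]
(514, 174) [526.9 -75.6] [ 1.1 33.4]
(625, 93) [ 591.8 -171.2] [ 30.1 -78.5]
(646, 160) [ 532.7 -188.2] [-31.3 -74.6]
[[500.9 357.3]
 [461.  347.3]
 [498.8 219.2]
 [539.2 233.2]] [499.97004957 289.26963971] [ 41.10724544 133.5906023   42.7316477  129.961273  ]
scr yaw 16.80343266371979
tool y ang -74.42998176439933
[[408.03688131 245.28494309]
 [259.34125426 224.28346441]]
```

```bash
cat >> h.py <<'E'
def rows(wps,pos=None):
    "wps: (x,y,z,world angle of tool y deg) -> dp units and roll from present pose"
    s=r.get_state();m=R.from_rotvec(s['eef_rot']).as_matrix();p=np.array(s['eef_pos'] if pos is None else pos)
    a=np.degrees(np.arctan2(m[1,1],m[0,1]));print('at',p.round(1),'ang',a.round(2),'tilt',m[:,2].round(4),'w',round(s['grip_width'],1))
    for w in wps: print(w,(m.T@(np.array(w[:3])-p)/30).round(2).tolist(),round((a-w[3]+90)%180-90,1))
def gate(x,y): 
    a=np.radians(19.7);return np.array([537-x*0+np.cos(a)*x-np.sin(a)*y,-107.4+np.sin(a)*x+np.cos(a)*y]).round(1)
E
python3 - <<'E'
from h import *
rows([(174,-540,205,-74.4),(190,-450,205,-74.4),(270,-380,205,-60),(350,-300,205,-50),(420,-200,205,-40),(470,-100,205,-25),(490,0,205,-10),(500,100,205,10),(500,200,205,16.6),(500,288,160,16.6),(500,288,42,16.6)],[174.46,-626.157,205.29])
E
```

```text
at [ 174.5 -626.2  205.3] ang -74.43 tilt [-3.e-04  8.e-04 -1.e+00] w 85.2
(174, -540, 205, -74.4) [0.76, -2.77, 0.01] -0.0
(190, -450, 205, -74.4) [2.08, -5.52, 0.01] -0.0
(270, -380, 205, -60) [5.27, -7.05, 0.02] -14.4
(350, -300, 205, -50) [8.55, -8.9, 0.02] -24.4
(420, -200, 205, -40) [11.7, -11.49, 0.02] -34.4
(470, -100, 205, -25) [14.2, -14.25, 0.02] -49.4
(490, 0, 205, -10) [15.73, -17.28, 0.02] -64.4
(500, 100, 205, 10) [16.95, -20.4, 0.03] -84.4
(500, 200, 205, 16.6) [17.85, -23.61, 0.03] 89.0
(500, 288, 160, 16.6) [18.63, -26.44, 1.53] 89.0
(500, 288, 42, 16.6) [18.63, -26.44, 5.46] 89.0
```

```bash
python3 -m pendant '{"dp":[[0.4,-1.4,0],[0.76,-2.8,0],[1.4,-4.1,0],[2.1,-5.5,0],[3.2,-6.0,0],[4.2,-6.5,0],[5.3,-7.05,0],[6.4,-7.7,0],[7.5,-8.3,0],[8.55,-8.9,0],[9.6,-9.8,0],[10.6,-10.6,0]],"roll":[0,0,0,-4,-8,-12,-16,-20,-24,-28,-32,-36],"fingers":[85,85,85,85,85,85,85,85,85,85,85,85]}'
python3 - <<'E'
from h import *
rows([(470,-100,205,-25),(490,0,205,-10),(500,100,205,10),(500,200,205,16.6),(500,288,160,16.6)])
E
```

```text
time_s: 1.45
eef_pos: [396.3, -232.9, 205.4]
eef_rot: [2.826, 1.371, 0.0]
ft_force: [0.2, -1.3, 0.4]
grip_width: 84.8
finger_force: 0.0
at [ 396.3 -232.9  205.4] ang -38.26 tilt [ 3.e-04 -2.e-04 -1.e+00] w 84.8
(470, -100, 205, -25) [5.0, -0.81, 0.01] -13.3
(490, 0, 205, -10) [8.03, -2.36, 0.01] -28.3
(500, 100, 205, 10) [10.86, -4.16, 0.01] -48.3
(500, 200, 205, 16.6) [13.47, -6.22, 0.01] -54.9
(500, 288, 160, 16.6) [15.78, -8.04, 1.51] -54.9
```

```bash
python3 -m pendant '{"dp":[[1.6,-0.3,0],[3.2,-0.6,0],[5,-0.9,0],[6.5,-1.6,0],[8,-2.4,0],[9.4,-3.3,0],[10.9,-4.2,0],[12.2,-5.2,0],[13.5,-6.2,0],[14.7,-7.1,0.5],[15.8,-8.05,1],[15.8,-8.05,1.5]],"roll":[-5,-10,-15,-20,-25,-30,-35,-40,-45,-50,-55,-55],"fingers":[85,85,85,85,85,85,85,85,85,85,85,85]}'
python3 -m pendant '{"dp":[[0,0,0]],"roll":[0],"fingers":[85]}' >/dev/null
python3 - <<'E'
from h import *
rows([(500,288,160,16.6)])
c=cap('wrist','w1.png')
print(proj(c,[[500,288,75]]))
E
```

```text
time_s: 2.65
eef_pos: [498.4, 294.9, 160.2]
eef_rot: [-1.862, -2.526, -0.007]
ft_force: [-0.5, -0.4, 0.1]
grip_width: 85.1
finger_force: 0.0
at [499.  287.1 157.9] ang 16.71 tilt [-0.0043 -0.0019 -1.    ] w 84.8
(500, 288, 160, 16.6) [0.02, 0.04, -0.07] 0.1
[[285.46786411 205.87906583]]
```

View pics/w1.png

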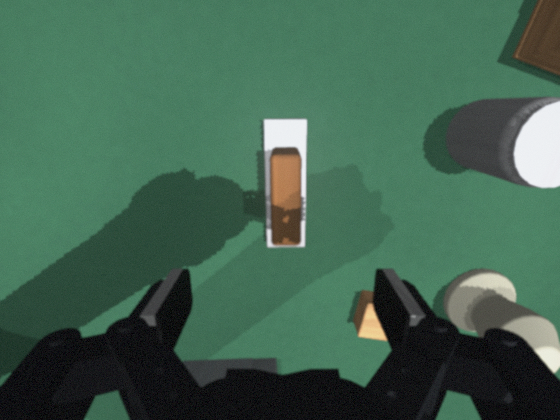

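```bash
python3 - <<'E'
from h import *
c=cap('wrist');f=c['frame']
hsv=cv2.cvtColor(f,cv2.COLOR_BGR2HSV)
g=((hsv[...,1]<60)&(hsv[...,2]>110)).astype(np.uint8);b=((hsv[...,0]<20)&(hsv[...,1]>110)).astype(np.uint8)
m=((g|b)*255).astype(np.uint8);m[:100]=0;m[260:]=0;m[:,:255]=0;m[:,320:]=0
k=max(cv2.findContours(m,0,2)[0],key=cv2.contourArea);bx=cv2.boxPoints(cv2.minAreaRect(k));P=plane(c,bx,20)
print(bx.round(),P.round(1),P.mean(0),np.linalg.norm(np.diff(P,axis=0),axis=1))
print(plane(c,[(286,150),(286,245)],75))
d=P[1]-P[0];print(np.degrees(np.arctan2(d[1],d[0])))
ctr=P.mean(0); rows([(ctr[0],ctr[1],40,16.7)])
E
```

```text
[[261. 116.]
 [305. 116.]
 [305. 246.]
 [261. 246.]] [[459.7 347.8  20. ]
 [499.  359.5  20. ]
 [539.4 233.7  20. ]
 [494.8 220.4  20. ]] [498.21946245 290.358406    20.        ] [ 41.0065303  132.15584558  46.57344965]
[[488.60848846 330.92215212  75.        ]
 [512.22201522 252.64562589  75.        ]]
16.582077913899607
at [501.2 285.6 160. ] ang 16.47 tilt [-6.0e-04 -1.3e-03 -1.0e+00] w 85.0
(np.float64(498.2194624461591), np.float64(290.3584059990163), 40, 16.7) [0.18, -0.05, 4.0] -0.2
```

```bash
python3 -m pendant '{"dp":[[0.15,0,0.8],[0.15,0,1.6],[0.15,0,2.4],[0.15,0,3.2],[0.15,0,3.7],[0.15,0,4],[0.15,0,4],[0.15,0,4],[0.15,0,4],[0.15,0,4],[0.15,0,4],[0.15,0,4]],"roll":[0,0,0,0,0,0,0,0,0,0,0,0],"fingers":[85,85,85,85,85,85,85,20,20,20,20,20]}'
python3 -m pendant '{"dp":[[0,0,0],[0,0,0],[0,0,0],[0,0,0],[0,0,0]],"roll":[0,0,0,0,0],"fingers":[20,20,20,20,20]}'
python3 - <<'E'
from h import *
g=gate
wp=[(500,290,175,16.6)]+[(*gate(x,75),z,19.7) for x,z in [(56,175),(56,93),(-85,93)]]
rows(wp)
E
```

```text
time_s: 4.05
eef_pos: [500.4, 291.6, 41.1]
eef_rot: [1.878, 2.518, 0.002]
ft_force: [0.3, -0.8, 3.3]
grip_width: 24.1
finger_force: 60.0
time_s: 4.55
eef_pos: [500.4, 291.6, 41.1]
eef_rot: [1.878, 2.517, 0.002]
ft_force: [1.9, -0.4, 6.3]
grip_width: 23.7
finger_force: 60.3
at [500.4 291.6  41.1] ang 16.56 tilt [ 1.6e-03  6.0e-04 -1.0e+00] w 23.7
(500, 290, 175, 16.6) [-0.05, -0.02, -4.46] -0.0
(np.float64(564.4), np.float64(-17.9), 175, 19.7) [-10.5, -0.89, -4.47] -3.1
(np.float64(564.4), np.float64(-17.9), 93, 19.7) [-10.5, -0.89, -1.73] -3.1
(np.float64(431.7), np.float64(-65.4), 93, 19.7) [-10.75, -5.59, -1.74] -3.1
```

```bash
python3 -m pendant '{"dp":[[0,0,-1],[0,0,-2.2],[0,0,-3.4],[-1,-0.1,-4.47],[-2.2,-0.2,-4.47],[-3.5,-0.3,-4.47],[-4.8,-0.4,-4.47],[-6,-0.5,-4.47],[-7.2,-0.6,-4.47],[-8.4,-0.7,-4.47],[-9.5,-0.8,-4.47],[-10.5,-0.9,-4.47]],"roll":[0,0,0,0,0,0,-0.5,-1,-1.5,-2,-2.5,-3.1],"fingers":[20,20,20,20,20,20,20,20,20,20,20,20]}'
python3 -m pendant '{"dp":[[0,0,0],[0,0,0],[0,0,0]],"roll":[0,0,0],"fingers":[20,20,20]}'
python3 - <<'E'
from h import *
c=cap('top','lift.png');f=c['frame']
cv2.imwrite('pics/lift.png',cv2.resize(f[150:280,220:380],None,fx=4.5,fy=4.5,interpolation=cv2.INTER_CUBIC))
rows([(*gate(x,y),z,19.7) for x,y,z in [(56,75,100),(56,75,93),(-85,75,93)]])
E
```

```text
time_s: 5.75
eef_pos: [562.6, -20.5, 173.1]
eef_rot: [-1.809, -2.566, 0.003]
ft_force: [0.2, 0.5, -3.2]
grip_width: 23.9
finger_force: 60.4
time_s: 6.05
eef_pos: [562.7, -17.0, 173.8]
eef_rot: [-1.806, -2.568, 0.0]
ft_force: [-0.5, -0.2, -3.9]
grip_width: 24.0
finger_force: 60.4
at [562.9 -16.8 174. ] ang 19.8 tilt [-1.e-03  7.e-04 -1.e+00] w 24.0
(np.float64(564.4), np.float64(-17.9), 100, 19.7) [-0.05, 0.04, 2.47] 0.1
(np.float64(564.4), np.float64(-17.9), 93, 19.7) [-0.06, 0.04, 2.7] 0.1
(np.float64(431.7), np.float64(-65.4), 93, 19.7) [-0.05, -4.66, 2.7] 0.1
```

View pics/lift.png

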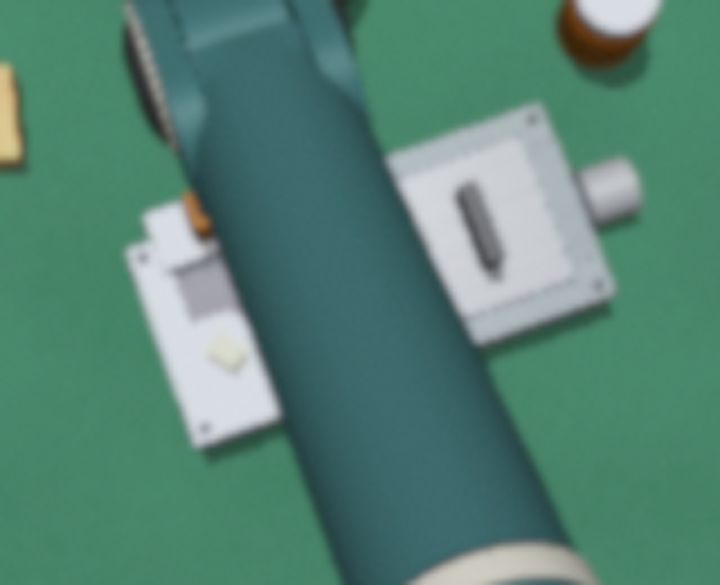

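The picture shows the scraper held level beside the gate's +x edge (about 175,235), parallel to it, with the chip nearest the end at (228,352); the rest is hidden by the arm.

```bash
python3 -m pendant '{"dp":[[0,0,0.8],[-0.05,0.05,1.6],[-0.05,0.05,2.2],[-0.05,0.05,2.5],[-0.05,0.05,2.6],[-0.05,0.05,2.7],[-0.05,0.05,2.7],[-0.05,0.05,2.7]],"roll":[0,0,0,0,0,0,0,0],"fingers":[20,20,20,20,20,20,20,20]}'
python3 - <<'E'
from h import *
c=cap('wrist','w2.png');
rows([(*gate(x,y),z,19.7) for x,y,z in [(-95,75,92.5)]])
E
```

```text
time_s: 6.9
eef_pos: [566.0, -19.2, 94.1]
eef_rot: [1.809, 2.567, 0.001]
ft_force: [0.3, -0.0, -4.4]
grip_width: 23.9
finger_force: 60.4
at [566.  -19.2  94.1] ang 19.67 tilt [ 1.3e-03 -2.0e-04 -1.0e+00] w 23.8
(np.float64(422.3), np.float64(-68.8), 92.5, 19.7) [0.06, -5.07, 0.05] -0.0
```

View pics/w2.png

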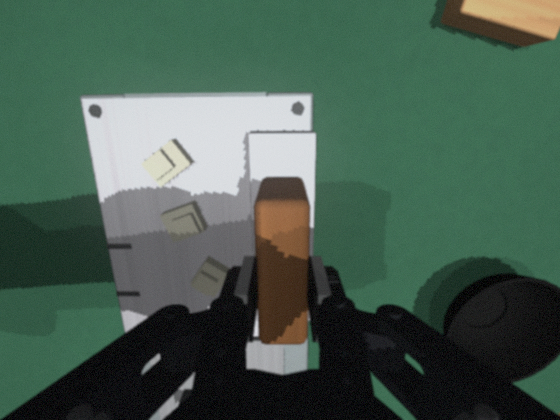

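The wrist picture shows the scraper foot (248–315, 132–370) standing on the +x edge, with the three chips at (167,163), (185,218) and (210,277), all within its length.

```bash
python3 -m pendant '{"dp":[[0.05,-0.3,0.05],[0.05,-0.8,0.05],[0.05,-1.3,0.05],[0.05,-1.8,0.05],[0.05,-2.3,0.05],[0.05,-2.8,0.05],[0.05,-3.3,0.05],[0.05,-3.8,0.05],[0.05,-4.3,0.05],[0.05,-4.8,0.05],[0.05,-5.1,0.05],[0.05,-5.1,0.05]],"roll":[0,0,0,0,0,0,0,0,0,0,0,0],"fingers":[20,20,20,20,20,20,20,20,20,20,20,20]}'
python3 -m pendant '{"dp":[[0,0,-1],[0,0,-2],[0,0,-2.8],[0,0,-2.8]],"roll":[0,0,0,0],"fingers":[20,20,20,20]}'
python3 - <<'E'
from h import *
f=cap('top')['frame'];g=cap('wrist')['frame'];s=cap('scene')['frame'][150:360,150:430]
a=cv2.resize(f[150:290,220:380],(480,420));cv2.imwrite('pics/w3.png',cv2.resize(np.hstack([a,cv2.resize(s,(560,420))]),(800,323)))
rows([(500,290,175,16.6)])
E
```

```text
time_s: 8.15
eef_pos: [419.4, -70.1, 91.8]
eef_rot: [-1.811, -2.567, 0.002]
ft_force: [-0.4, 0.7, -4.1]
grip_width: 23.8
finger_force: 60.4
time_s: 8.55
eef_pos: [424.1, -69.4, 178.7]
eef_rot: [1.805, 2.562, 0.004]
ft_force: [0.8, -0.5, -3.0]
grip_width: 24.0
finger_force: 60.5
at [420.3 -69.3 175. ] ang 19.67 tilt [-1.2e-03  2.0e-04 -1.0e+00] w 24.1
(500, 290, 175, 16.6) [10.39, 6.53, -0.0] 3.1
```

View pics/w3.png

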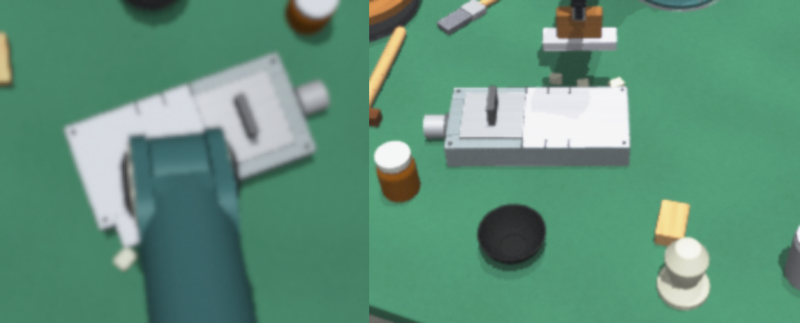

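All three chips lie on the bench off the −x side (right half: 555,80; 583,85; 617,83), the runway is bare and the shutter is shut. The scraper goes back next.

```bash
python3 -m pendant '{"dp":[[0.9,0.6,0],[2.1,1.3,0],[3.3,2.1,0],[4.5,2.8,0],[5.7,3.6,0],[6.9,4.3,0],[8.0,5.0,0],[9.1,5.7,0],[10,6.3,0],[10.4,6.5,0],[10.4,6.5,0],[10.4,6.5,0]],"roll":[0,0,0,0,0,0,0.5,1,1.5,2,2.5,3.1],"fingers":[20,20,20,20,20,20,20,20,20,20,20,20]}'
python3 -m pendant '{"dp":[[0,0,1],[0,0,2],[0,0,3],[0,0,3.7],[0,0,4.1],[0,0,4.3],[0,0,4.35],[0,0,4.35]],"roll":[0,0,0,0,0,0,0,0],"fingers":[20,20,20,20,20,20,20,20]}'
python3 - <<'E'
from h import *
rows([(500,290,41.1,16.6)])
E
```

```text
time_s: 9.9
eef_pos: [498.7, 288.9, 174.2]
eef_rot: [-1.878, -2.517, 0.005]
ft_force: [-0.2, -0.5, -4.2]
grip_width: 24.2
finger_force: 60.6
time_s: 10.7
eef_pos: [500.1, 290.1, 46.1]
eef_rot: [1.878, 2.517, 0.002]
ft_force: [-0.9, 0.1, -4.3]
grip_width: 24.1
finger_force: 60.6
at [500.1 290.1  46.1] ang 16.54 tilt [ 1.1e-03  5.0e-04 -1.0e+00] w 24.1
(500, 290, 41.1, 16.6) [-0.0, -0.0, 0.17] -0.1
```

```bash
python3 -m pendant '{"dp":[[0,0,0.08],[0,0,0.14],[0,0,0.18],[0,0,0.2],[0,0,0.2],[0,0,0.2]],"roll":[0,0,0,0,0,0],"fingers":[20,20,20,20,20,20]}'
```

```text
time_s: 11.3
eef_pos: [500.2, 290.2, 41.1]
eef_rot: [1.877, 2.517, 0.001]
ft_force: [-0.7, -3.3, 7.5]
grip_width: 24.0
finger_force: 61.9
```

```bash
python3 -m pendant '{"dp":[[0,0,0],[0,0,0],[0,0,0],[0,0,0],[0,0,0],[0,0,0],[0,0,-0.5],[0,0,-1.5],[0,0,-2.7],[0,0,-4],[0,0,-5],[0,0,-5]],"roll":[0,0,0,0,0,0,0,0,0,0,0,0],"fingers":[70,85,85,85,85,85,85,85,85,85,85,85]}'
python3 - <<'E'
from h import *
print(gate(0,-80))
rows([(500,290,191,16.6),(555,100,190,-10),(*gate(0,-79),190,-70.3)])
E
```

```text
time_s: 12.5
eef_pos: [501.6, 292.3, 195.0]
eef_rot: [1.875, 2.515, 0.013]
ft_force: [-0.1, 0.2, -0.1]
grip_width: 84.7
finger_force: 0.0
[ 564.  -182.7]
at [501.6 292.3 195. ] ang 16.59 tilt [ 0.008   0.0041 -1.    ] w 84.7
(500, 290, 191, 16.6) [-0.06, -0.07, 0.13] -0.0
(555, 100, 190, -10) [-6.65, -0.12, 0.16] 26.6
(np.float64(563.6), np.float64(-181.8), 190, -70.3) [-15.74, -2.53, 0.12] 86.9
```

```bash
python3 -m pendant '{"dp":[[-1.2,-0.1,0],[-2.5,-0.2,0],[-3.9,-0.3,0],[-5.3,-0.5,0],[-6.7,-0.7,0],[-8.1,-0.9,0],[-9.5,-1.2,0],[-10.9,-1.5,0],[-12.2,-1.8,0],[-13.5,-2.1,0],[-14.7,-2.3,0],[-15.7,-2.5,0]],"roll":[7,14.3,21.5,29,36,43,50.5,58,65,72.5,80,87],"fingers":[85,85,85,85,85,85,85,85,85,85,85,85]}'
python3 -m pendant '{"dp":[[0,0,0],[0,0,0],[0,0,0],[0,0,0]],"roll":[0,0,0,0],"fingers":[85,85,85,85]}'
python3 - <<'E'
from h import *
c=cap('wrist','w4.png');t=cap('top','t4.png')
print(proj(c,[[*gate(x,y),98] for x,y in [(30,-73),(-30,-73),(30,-87),(-30,-87)]]).round(0))
rows([(*gate(0,-80),190,-70.3),(*gate(0,-80),73,-70.3)])
E
```

```text
time_s: 13.7
eef_pos: [561.5, -185.1, 189.4]
eef_rot: [3.097, 0.524, -0.001]
ft_force: [0.6, 0.5, -0.2]
grip_width: 85.2
finger_force: 0.0
time_s: 14.1
eef_pos: [562.0, -181.0, 189.4]
eef_rot: [-3.094, -0.538, -0.0]
ft_force: [-0.4, 0.2, 0.6]
grip_width: 85.3
finger_force: 0.0
[[276. 166.]
 [276. 234.]
 [293. 166.]
 [292. 234.]]
at [ 562.  -181.6  189.5] ang -70.31 tilt [ 0.e+00  3.e-04 -1.e+00] w 84.9
(np.float64(564.0), np.float64(-182.7), 190, -70.3) [0.05, 0.06, -0.02] -0.0
(np.float64(564.0), np.float64(-182.7), 73, -70.3) [0.05, 0.06, 3.88] -0.0
```

View pics/w4.png

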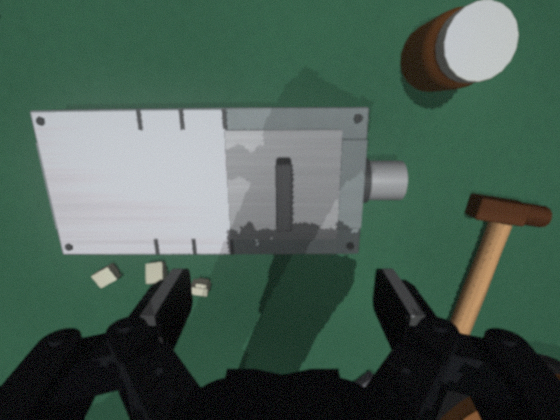

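The wrist picture shows a bare runway, the three chips on the bench at (105,275), (153,271) and (200,287), and the fin at (276–293, 158–231), within a few mm of prediction.

```bash
python3 -m pendant '{"dp":[[0.1,0.06,1],[0.2,0.06,2],[0.2,0.06,2.9],[0.2,0.06,3.5],[0.2,0.06,3.8],[0.2,0.06,3.85],[0.2,0.06,3.85],[0.2,0.06,3.85],[0.2,0.06,3.85],[0.2,0.06,3.85],[0.2,0.06,3.85],[0.2,0.06,3.85]],"roll":[0,0,0,0,0,0,0,0,0,0,0,0],"fingers":[85,85,85,85,85,85,85,8,8,8,8,8]}'
python3 -m pendant '{"dp":[[0,0,0],[0,0,0],[0,0,0],[0,0,0],[0,0,0],[0,0,0]],"roll":[0,0,0,0,0,0],"fingers":[8,8,8,8,8,8]}'
python3 - <<'E'
from h import *
p=r.get_state()['eef_pos'];d=gate(0,40)-gate(0,0);print(p,gate(0,-80))
rows([(p[0]+d[0],p[1]+d[1],p[2],-70.3)])
E
```

```text
time_s: 15.4
eef_pos: [568.2, -182.6, 74.1]
eef_rot: [3.096, 0.534, 0.0]
ft_force: [0.4, 0.0, -0.4]
grip_width: 11.8
finger_force: 0.0
time_s: 16.0
eef_pos: [568.2, -182.4, 73.8]
eef_rot: [3.096, 0.534, -0.0]
ft_force: [0.3, -1.0, 0.1]
grip_width: 8.4
finger_force: 0.0
[ 568.17908488 -182.44980192   73.84789235] [ 564.  -182.7]
at [ 568.2 -182.4   73.8] ang -70.43 tilt [-0. -0. -1.] w 8.4
(np.float64(554.6790848771728), np.float64(-144.74980192023907), np.float64(73.84789235147501), -70.3) [-0.0, -1.33, -0.0] -0.1
```

```bash
python3 - <<'E'
from h import *
g=cap('wrist')['frame'];s=cap('scene')['frame'][180:270,170:330]
cv2.imwrite('pics/w5.png',np.hstack([cv2.resize(g,(400,300)),cv2.resize(s,(400,300),interpolation=cv2.INTER_CUBIC)]))
E
```

```text
(no output)
```

View pics/w5.png

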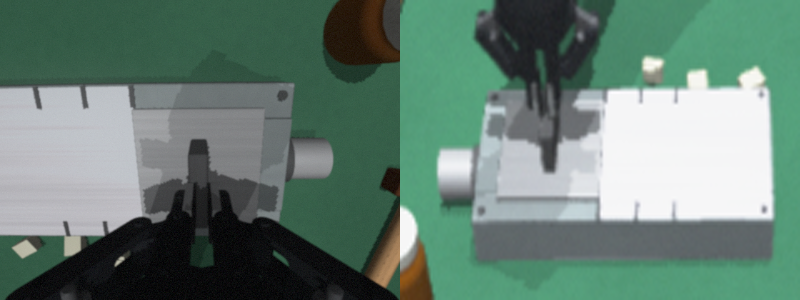

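The fin is between the fingers in both views, but the pads stopped at the commanded 8 mm without force. I'll command them fully closed.

```bash
python3 -m pendant '{"dp":[[0,0,0],[0,0,0],[0,0,0],[0,0,0],[0,0,0],[0,0,0]],"roll":[0,0,0,0,0,0],"fingers":[0,0,0,0,0,0]}'
```

```text
time_s: 16.7
eef_pos: [568.2, -182.4, 73.9]
eef_rot: [3.096, 0.534, 0.0]
ft_force: [-0.5, 0.2, 0.5]
grip_width: 0.1
finger_force: 0.0
```

```bash
python3 - <<'E'
from h import *
w=cap('wrist');g=w['frame'];c=cap('scene');s=c['frame'][170:260,180:300]
P=[[*gate(x,-80),z] for x,z in [(30,98),(-30,98),(30,56),(-30,56)]]+[[568.2,-182.4,73.9]]
print(proj(w,P).round(0).tolist(),((proj(c,P)-[180,170])*4).round(0).tolist())
cv2.imwrite('pics/w6.png',np.hstack([g[180:400,180:380],cv2.resize(s,(480,360),interpolation=cv2.INTER_CUBIC)[:220]]) if 0 else np.hstack([cv2.resize(g[150:420,150:390],(320,360)),cv2.resize(s,(480,360),interpolation=cv2.INTER_CUBIC)]))
E
```

```text
[[279.0, 220.0], [280.0, 323.0], [280.0, 196.0], [280.0, 283.0], [282.0, 248.0]] [[190.0, 199.0], [199.0, 136.0], [196.0, 243.0], [204.0, 180.0], [196.0, 197.0]]
```

View pics/w6.png

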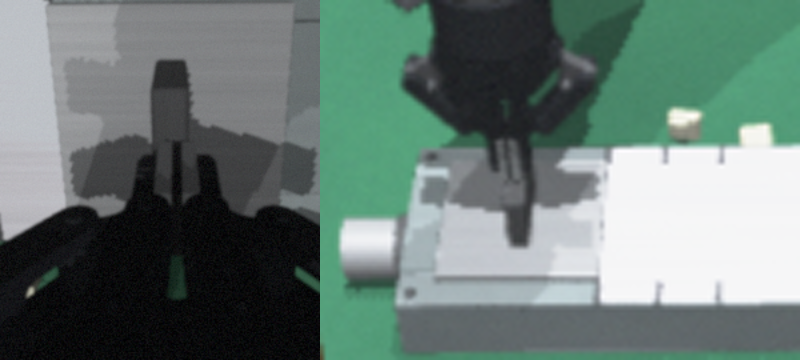

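```bash
python3 - <<'E'
from h import *
def dark(f,x0,x1,y0,y1,th):
    g=cv2.cvtColor(f,cv2.COLOR_BGR2GRAY)[y0:y1,x0:x1]; return g
s=cv2.imread('pics/scene0.png');t=cv2.imread('pics/top0.png')
print(dark(s,222,242,200,236,0)); print(dark(t,318,336,185,216,0))
sc=cap('scene');tc=cap('top')
for z in(56,98):
  for n,c in(('s',sc),('t',tc)): print(z,n,proj(c,[[*gate(x,y),z] for x in(-30,30) for y in (-87,-73)]).round(1).tolist())
E
```

```text
[[129 129 130 130 127 128 129 129 130 129 130 128 128 130 129 129 128 128
  125 128]
 [130 131 130 130 128 126 130 131 131 131 129 127 126 127 128 126 128 128
  128 128]
 [128 129 130 129 128 130 131 130 130 130 129 127 129 129 129 129 128 127
  129 129]
 [131 131 131 129 131 129 131 130 130 130 130 129 128 129 128 128 128 128
  128 129]
 [129 130 131 131 130 130 129 130 128 129 130 131 128 130 128 129 128 128
  128 127]
 [131 129 130 132 130 128 120 116 116 117 126 129 129 129 130 129 129 128
  126 126]
 [144 144 143 143 142 126 118 118 117 116 115 132 139 138 138 140 141 138
  131 130]
 [203 205 206 207 202 158 124 118 119 117 115 168 188 190 188 190 190 189
  186 186]
 [201 202 201 200 196 157 126 119 118 116 111 175 197 198 199 199 199 197
  196 199]
 [198 198 196 198 196 158 129 120 119 114 102 174 197 200 200 201 202 200
  201 201]
 [210 210 211 209 202 153 125 120 119 115 101 179 208 211 210 209 209 211
  219 222]
 [214 214 214 212 187 144 121 120 119 112  95 162 205 214 213 214 214 214
  216 217]
 [217 218 218 217 189 145 123 119 118 102  87 156 206 216 217 217 216 216
  215 
[... 3866 characters left out ...]
199 186 158 127 114 123 153 184 197 200 199]
 [206 205 205 204 204 204 203 202 197 182 156 137 138 159 185 197 199 199]
 [206 204 204 204 204 203 203 202 202 193 177 165 164 173 190 198 200 200]
 [205 205 204 204 203 203 203 202 201 199 193 190 190 192 197 200 200 199]
 [205 204 204 203 203 202 201 201 202 201 200 200 200 200 200 199 198 196]
 [205 203 203 202 202 202 202 201 202 202 201 201 200 199 198 195 190 184]]
56 s [[228.5, 215.0], [233.6, 215.0], [226.5, 230.7], [231.6, 230.7]]
56 t [[331.3, 210.1], [327.2, 211.5], [324.7, 192.8], [320.6, 194.3]]
98 s [[227.1, 204.1], [232.2, 204.1], [224.9, 219.8], [230.2, 219.8]]
98 t [[333.0, 207.7], [328.8, 209.2], [326.1, 190.0], [322.0, 191.4]]
```

```bash
python3 - <<'E'
from h import *
w=cap('wrist');g=cv2.cvtColor(w['frame'],cv2.COLOR_BGR2GRAY)
print(g[180:320:4,240:325:4])
for z in(50,56,75,98): print(z,proj(w,[[*gate(x,y),z] for x in(-30,0,30,55) for y in (-87,-73)]).round(0).tolist())
print(plane(w,[(277,195),(277,216),(277,255)],98)[:,:2],plane(w,[(277,195)],56))
V=w['view'];print('cam',-V[:3,:3].T@V[:3,3],V[2,:3])
s=r.get_state();print(s['joints'],s['eef_pos'],s['grip_width'])
sc=cap('scene');print(cv2.cvtColor(sc['frame'],cv2.COLOR_BGR2GRAY)[196:234,218:246])
E
```

```text
[[140 133 133 137 135 134 135 131 130 133 131 133 131 128 132 132 130 129
  131 132 125 132]
 [127 133 135 132 132 130 131 132 133 133 133 133 134 133 133 130 134 132
  132 130 130 127]
 [134 134 133 134 133 135 132 130 133 130 132 130 135 130 131 128 131 130
  134 132 132 128]
 [143 131 133 132 133 132 132 132 129 130 132 130 128 135 128 131 127 132
  129 132 130 128]
 [134 133 130 130 131 127 133  70  53  54  43  50  76 129 125 129 128 128
  130 129 123 129]
 [137 132 134 130 131 132 126  43  46  41  46  43  48 130 130 130 131 126
  126 129 131 125]
 [136 136 135 134 136 132 121  50  43  44  42  45  44 116 133 133 136 134
  129 129 134 129]
 [129 132 129 136 128 128 105  46  44  46  38  45  44 114 129 129 129 126
  129 125 130 128]
 [130 132 131 132 128 130  76  42  45  39  39  48  44  95 129 126 125 126
  127 126 131 124]
 [131 126 131 128 127 129  63  56  56  58  57  53  54 100 128 124 127 131
  128 123 128 126]
 [129 127 125 129 128 125  64  66  62  65  64  65  60  68 122 125 127 126
  124 126 127 126]
 [131 129 131 128 131 129  62  69  68  68  69  69  70  92 125 125 128 125
  1
[... 2549 characters left out ...]
]]
98 [[292.0, 323.0], [267.0, 323.0], [293.0, 275.0], [266.0, 275.0], [294.0, 219.0], [265.0, 219.0], [294.0, 168.0], [264.0, 168.0]]
[[ 603.4621904  -167.61344008]
 [ 593.56446281 -171.07963129]
 [ 573.99718575 -177.93051033]] [[ 592.47647407 -170.77377789   56.        ]]
cam [ 641.39734911 -156.70036779  243.03165915] [0.2895317  0.10310719 0.95159881]
[ 0.50243282  0.56956716 -0.32627148  1.81587279  0.24444942  0.79563444
 -1.17729162] [ 568.1735734  -182.46604347   73.84415939] 0.15949933428920923
[[ 38  34  34 ...  43  54  61]
 [ 39  32  37 ...  50  63  64]
 [ 36  36  32 ...  61  63  66]
 ...
 [199 199 200 ... 207 207 208]
 [199 200 201 ... 223 223 223]
 [198 199 200 ... 224 224 224]]
```

```bash
python3 - <<'E'
from h import *
w=cap('wrist');a=cv2.resize(cv2.cvtColor(w['frame'],cv2.COLOR_BGR2GRAY),(400,300))
b=cv2.cvtColor(cv2.imread('pics/w5.png'),cv2.COLOR_BGR2GRAY)[:,:400]
np.set_printoptions(linewidth=250)
for y in (192,198,204,209): print(y,'8mm',b[y,165:240:2]);print(y,'0mm',a[y,165:240:2])
E
```

```text
192 8mm [69 65 68 64 66 51 25 24 22 28 59 59 62 62 27 14 32 34 34 34 36 32 18 46 60 66 60 40 14 22 23 37 65 66 65 65 63 66]
192 0mm [70 65 64 64 68 66 66 65 49 27 25 25 23 51 63 64 63 41 12 25 57 61 64 56 20 12 10 17 40 61 65 65 64 66 66 66 62 64]
198 8mm [67 65 66 66 49 23 22 29 24 37 62 61 64 60 22 18 30 38 33 36 33 25 14 33 48 46 50 42 20 14 21 15 31 63 65 65 67 66]
198 0mm [66 66 65 65 66 63 65 56 30 22 27 27 24 56 61 61 61 35 16 13 43 48 52 48 30 13 13 11 13 38 64 65 63 66 65 63 65 65]
204 8mm [64 62 66 55 22 14 15 16 15 54 60 54 61 40  9 14 31 31 31 34 34 24 14 29 49 48 51 46 17 13 10 19 15 41 68 64 63 66]
204 0mm [66 63 63 63 64 61 62 32 16 15  9 18 29 50 46 50 51 27  3 16 44 45 45 47 37 12 12  8 16 18 58 64 63 65 63 65 60 63]
209 8mm [61 62 64 35 18 10 12 14 18 57 51 46 51 34 11 20 29 35 34 31 32 27 15 17 48 51 53 48 31 19  9 16  5 19 53 62 63 61]
209 0mm [60 62 60 61 62 61 52 21 13 14  8  8 32 46 50 50 45 18 14 15 41 50 46 48 43  5  6 15 15 10 33 62 63 59 58 59 63 62]
```

The wrist picture suggests the fingers closed above the fin, meaning the tips sit higher than the tool data says. I'll lift the closed fingers over the runway and measure their height in the scene view.

```bash
python3 -m pendant '{"dp":[[0,0,-1],[0,0,-2],[0,-1,-2.5],[0,-2.2,-2.5],[0,-3.4,-2.5],[0,-4.5,-2.5],[0,-5.2,-2.5],[0,-5.2,-2.5],[0,-5.2,-2.5],[0,-5.2,-2.5]],"roll":[0,0,0,0,0,0,0,0,0,0],"fingers":[0,0,0,0,0,0,0,0,0,0]}'
python3 - <<'E'
from h import *
np.set_printoptions(linewidth=250,threshold=100000)
s=r.get_state();p=s['eef_pos'];m=R.from_rotvec(s['eef_rot']).as_matrix();print(p,s['grip_width'])
c=cap('scene')
for z in(62,30,11,0,-8,-20,-35): print(z,proj(c,[p+m@np.array([x,0,z]) for x in(-11,11)]).round(1).tolist())
u,v=proj(c,[p])[0].astype(int)
g=cv2.cvtColor(c['frame'],cv2.COLOR_BGR2GRAY);print(u,v);print(g[v-30:v+24,u-12:u+14])
E
```

```text
time_s: 18.05
eef_pos: [516.4, -36.9, 148.9]
eef_rot: [3.096, 0.531, 0.0]
ft_force: [-0.1, 0.4, -0.2]
grip_width: 0.2
finger_force: 0.0
[516.37635723 -36.88617297 148.87629087] 0.21968975435174246
62 [[285.9, 213.0], [285.7, 218.8]]
30 [[285.7, 204.4], [285.6, 210.2]]
11 [[285.6, 199.2], [285.4, 205.0]]
0 [[285.5, 196.1], [285.4, 201.9]]
-8 [[285.5, 193.9], [285.3, 199.7]]
-20 [[285.4, 190.4], [285.2, 196.2]]
-35 [[285.3, 186.1], [285.1, 191.9]]
285 198
[[ 58  45  36  34  33  34  35  32  33  34  34  35  36  33  33  30  35  34  32  33  33  35  37  55  84  71]
 [ 59  53  41  35  31  33  36  32  34  35  35  34  36  33  32  33  33  33  33  33  35  38  50  55  55  44]
 [ 43  52  50  43  34  36  34  35  36  35  34  36  35  32  34  33  38  32  35  35  35  49  55  44  39  37]
 [ 37  39  49  53  47  37  36  33  35  34  37  38  35  36  31  36  35  36  37  45  58  57  48  38  36  38]
 [ 32  35  40  47  51  43  32  34  35  34  38  49  55  43  34  35  38  33  40  60  59  50  40  34  34  43]
 [ 39  38  39  37  45  41  33  35  32  32  37  59  63  51  37  33  34  37  41  56  53  42  36  37  38  44]

[... 4436 characters left out ...]
 138 135 136 136 137 137 137 136 142 166 178 178 178 178]
 [135 135 135 135 135 135 135 135 136 135 134 135 133 135 135 146 140 136 135 134 143 165 177 185 181 187]
 [136 136 135 136 135 137 134 136 135 135 135 136 135 136 146 204 181 146 140 149 176 188 198 232 221 236]
 [153 150 150 142 146 140 136 135 135 136 136 137 136 136 159 219 225 186 164 215 237 241 242 243 243 244]
 [224 224 220 187 206 179 154 148 139 134 134 135 147 156 212 230 232 227 226 233 242 244 244 244 244 244]
 [232 232 232 228 230 226 224 221 181 154 151 159 210 223 229 233 232 233 233 240 243 244 244 244 244 244]
 [234 234 234 234 234 234 233 233 229 226 226 226 231 234 234 234 234 234 235 238 243 245 245 245 245 245]]
```

The scene rays put the closed fingertips about 27 mm above the reported TCP, where the data says 11 mm below it. That explains the empty grip over the fin. I'll open, go back and grip lower, keeping room under the gripper body.

```bash
python3 -m pendant '{"dp":[[0,0,0],[0,0,0],[0,0.8,0],[0,2,0],[0,3.2,0],[0,4.3,0],[0,5,0],[0,5.2,0],[0,5.2,0],[0,5.2,1],[0,5.2,2],[0,5.2,2.5]],"roll":[0,0,0,0,0,0,0,0,0,0,0,0],"fingers":[85,85,85,85,85,85,85,85,85,85,85,85]}'
python3 -m pendant '{"dp":[[0,0,0.3],[0,0,0.6],[0,0,0.75],[0,0,0.75],[0,0,0.75],[0,0,0.75],[0,0,0.75],[0,0,0.75],[0,0,0.75],[0,0,0.75],[0,0,0.75],[0,0,0.75]],"roll":[0,0,0,0,0,0,0,0,0,0,0,0],"fingers":[85,85,85,85,5,5,5,5,5,5,5,5]}'
python3 - <<'E'
from h import *
c=cap('top');f=c['frame'];hsv=cv2.cvtColor(f,cv2.COLOR_BGR2HSV)
br=((hsv[...,0]<20)&(hsv[...,1]>110)&(hsv[...,2]>50)).astype(np.uint8);br[:,:150]=0;br[:,205:]=0;br[:200]=0;br[250:]=0
k=max(cv2.findContours(br,0,2)[0],key=cv2.contourArea);rc=cv2.minAreaRect(k);print('grip',rc,plane(c,[rc[0]],75))
E
```

```text
time_s: 19.3
eef_pos: [566.5, -180.1, 71.7]
eef_rot: [-3.093, -0.537, 0.005]
ft_force: [-0.5, -0.8, 0.0]
grip_width: 85.0
finger_force: 0.0
time_s: 20.5
eef_pos: [567.4, -180.1, 51.9]
eef_rot: [-3.093, -0.537, 0.003]
ft_force: [-4.4, 4.5, 5.8]
grip_width: 12.5
finger_force: 60.3
grip ((177.56883239746094, 221.2293701171875), (8.812002182006836, 25.095048904418945), 73.3007583618164) [[499.627904   284.88771589  75.        ]]
```

```bash
python3 -m pendant '{"dp":[[0,-0.2,0],[0,-0.4,0],[0,-0.6,0],[0,-0.8,0],[0,-1,0],[0,-1.2,0],[0,-1.3,0],[0,-1.33,0],[0,-1.33,0],[0,-1.33,0]],"roll":[0,0,0,0,0,0,0,0,0,0],"fingers":[5,5,5,5,5,5,5,5,5,5]}'
python3 - <<'E'
from h import *
np.set_printoptions(linewidth=250,threshold=100000)
p=r.get_state()['eef_pos'];e=np.array([-np.sin(np.radians(19.7)),np.cos(np.radians(19.7))])
print('moved',(p[:2]-np.array([567.4,-180.1]))@e)
# brightness profile along gate y on the plate/runway at several x, in scene and wrist
for n in('scene','wrist'):
    c=cap(n);g=cv2.cvtColor(c['frame'],cv2.COLOR_BGR2GRAY)
    for x,z in((45,50),(50,50),(70,50),(72,50)):
        q=proj(c,[[*gate(x,y),z] for y in range(-45,66,3)]).astype(np.float32)
        print(n,x,cv2.remap(g,q[:,:1],q[:,1:],1).ravel())
E
```

```text
time_s: 21.55
eef_pos: [556.2, -149.2, 51.9]
eef_rot: [3.091, 0.53, 0.004]
ft_force: [3.9, -9.3, -1.8]
grip_width: 12.6
finger_force: 59.4
moved 32.826303982653585
scene 45 [202 201 202 202 203 202 203 204 206 218 224 226 226 226 226 226 227 233 242 245 245 245 245 245 245 245 245 245 246 246 246 246 246 246 246 246 246]
scene 50 [210 210 210 211 211 210 210 211 215 224 228 228 229 229 229 228 229 231 241 246 246 246 246 246 246 246 246 246 246 246 246 246 246 246 246 246 246]
scene 70 [180 180 180 179 177 176 153 151 238 246 246 246 246 246 246 246 246 246 246 239 200 219 244 246 246 246 246 246 246 246 246 246 242 212 204 238 246]
scene 72 [179 180 180 179 177 175 148 147 237 245 245 245 245 245 245 245 245 245 245 237 198 220 244 245 245 245 245 245 245 245 245 245 241 206 195 237 245]
wrist 45 [130 133 132 132 131 133 133 134 132 134 140 156 158 157 158 160 161 159 159 191 196 198 192 196 194 197 193 194 192 196 195 194 194 193 195 195 195]
wrist 50 [134 134 134 132 135 135 136 137 137 137 158 162 162 160 162 161 160 160 159 194 195 195 193 195 195 192 195 196 195 195 194 193 195 193 193 193 193]
wrist 70 [110 113 113 111 109 108 112  82 167 192 194 192 193 191 193 192 192 194 191 192 118  91 193 194 193 192 192 191 191 193 192 192 192 181  82 181 192]
wrist 72 [108 107 112 108 112 112 109  83 174 193 192 194 193 194 191 191 191 191 193 192 117  88 193 191 194 191 192 190 190 191 191 190 191 171  79 172 189]
```

Both views put the shutter's edge about 6–7 mm short of the half-travel mark, which agrees with the 32.8 mm the arm moved. I'll move on by that amount.

```bash
python3 -m pendant '{"dp":[[0,-0.1,0],[0,-0.18,0],[0,-0.22,0],[0,-0.22,0],[0,-0.22,0],[0,-0.22,0]],"roll":[0,0,0,0,0,0],"fingers":[5,5,5,5,5,5]}'
cat > chk.py <<'E'
from h import *
p=r.get_state()['eef_pos'];e=np.array([-np.sin(np.radians(19.7)),np.cos(np.radians(19.7))])
print('moved',(p[:2]-np.array([567.4,-180.1]))@e)
ys=np.arange(-5,30,1.)
for n in('wrist','scene'):
    c=cap(n);g=cv2.cvtColor(c['frame'],cv2.COLOR_BGR2GRAY)
    for x,z in((45,56),(50,56),(70,50),(72,50)):
        q=proj(c,[[*gate(x,y),z] for y in ys]).astype(np.float32);v=cv2.remap(g,q[:,:1],q[:,1:],1).ravel().astype(float)
        print(n,x,'edge' if z==56 else 'mark',ys[np.argmax(np.diff(v))]+.5 if z==56 else ((v.max()-v)**3@ys/((v.max()-v)**3).sum()).round(1))
E
python3 chk.py
```

```text
time_s: 22.25
eef_pos: [554.2, -143.6, 51.9]
eef_rot: [3.09, 0.53, 0.005]
ft_force: [4.5, -10.8, -1.6]
grip_width: 12.7
finger_force: 59.4
moved 38.76177253695487
wrist 45 edge 15.5
wrist 50 edge 15.5
wrist 70 mark 16.7
wrist 72 mark 16.7
scene 45 edge 16.5
scene 50 edge 16.5
scene 70 mark 16.0
scene 72 mark 15.9
```

```bash
python3 -m pendant '{"dp":[[0,-0.03,0],[0,-0.03,0],[0,-0.03,0],[0,-0.03,0],[0,-0.03,0],[0,-0.03,0],[0,-0.03,0],[0,-0.03,0]],"roll":[0,0,0,0,0,0,0,0],"fingers":[5,5,5,5,5,5,5,5]}'
python3 chk.py && python3 -c "
from cell import order
print(order.job_done())"
```

```text
time_s: 23.15
eef_pos: [554.0, -143.1, 51.9]
eef_rot: [3.09, 0.529, 0.005]
ft_force: [4.5, -11.6, -3.2]
grip_width: 12.6
finger_force: 59.3
moved 39.38401274682882
wrist 45 edge 15.5
wrist 50 edge 15.5
wrist 70 mark 16.8
wrist 72 mark 16.7
scene 45 edge 16.5
scene 50 edge 16.5
scene 70 mark 16.0
scene 72 mark 15.9
the job is handed in; nothing more can be done
None
```

The job is handed in at about 23 s: all three chips were wiped onto the bench with the shutter shut, the scraper is standing where it started and released, and the gripper is holding the shutter at about half travel (39–40 mm), after one empty grip above the fin that I redid lower.

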